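# Rock the tamper out of its spring cradle

## Robot

A 7-joint arm with a two-finger parallel gripper is mounted at the origin on the work surface. World frame = base frame: x ahead of the robot, y to its left, z up, the work surface at z = 0. Lengths are in mm, angles in degrees, forces in N, time in s.
With the tool pointing down it reaches from about 400 to 925 mm from the base axis. Payload 4.1 kg.
Tool frame: the origin (TCP) lies on the centre line of the jaws, within the pads' length; the fingertips stand 22 mm ahead of it and the grasp point (between the pads) lies 3 mm ahead of it; z points along the fingers, y is the line along which they close (so a half turn about z gives the same grasp; the last joint's range is limited). The gripper opens to 85 mm and grips with 20 to 120 N. Pads are 22 mm wide; open, the fingers measure 114 mm over their backs; the gripper's body (76 mm by 85 mm) begins 54 mm behind the grasp point. The pads swing forward as they close: fully open they stand 13 mm farther back than shut.
Start: joints at [-74.37, 22.827, 2.584, 88.041, -1.071, 69.15, -2.905], TCP at [236.121, 605.63, 253.347] pointing down, gripper open.
Joint ranges: [-161.44, 161.44], [-28.35, 127.94], [-78.24, 83.42], [0, 140.83], [-78.03, 258.03], [13.02, 114.36], [-168.23, 168.23]. Speed limits (degrees/s): [147.25, 147.25, 180, 180, 180, 180, 180].

## Interface

Orientations are given as a 3x3 rotation matrix whose columns are the frame's x, y, z axes.
In Python, from workcell import arm gives the robot as it stands. The module is installed in compiled form; this text tells all that it offers.
- The arm moves only by the shell command python3 -m jog 'ROWS' [FORCE]. ROWS is JSON, a list of rows, each an object of numbers: "hand": the opening, from 0 (shut) to 1 (fully open); "x", "y", "z": the shift along the tool's x, y, z in units of 120 mm (1.0 is 120 mm); "wx", "wy", "wz": the turn, a rotation vector about the tool's x, y, z in units of 180 degrees (1.0 is 180 degrees). In form: [{"hand": .., "x": .., "y": .., "z": .., "wx": .., "wy": .., "wz": ..}, ...]. A call has exactly 8 rows; each row is the pose to reach, as a shift and turn from the pose commanded when the call began, along the tool's axes at that moment, turning the shorter way round; what a row does not reach only later rows make up. A row lasts 1/8 s, in which the tool goes at most 62.5 mm and 10.7 degrees, less where a joint would pass 70% of its speed; a pose out of reach is approached as far as the arm can. A call with a number of a shift or a turn outside -1 to 1 is refused whole. A call with a gripper value outside its range is refused whole. The fingers move at their own pace and stop on an object; FORCE is the grip in N (left out, the last holds). Time passes only in rows, so rows that repeat a pose let the fingers close, or fill a call up. It gives the time, the measured TCP pose, the force, the opening and the grip force at its end, in the units of the state.
- arm.read_state(): the state, without advancing time (a new reading comes with each control period).
- arm.capture(name): name is "side" or "top" or "wrist"; returns a dict with "pixels" (480x640x3 uint8, red, green, blue), "z_map" (480x640 float32, mm along the optical axis (not along the pixel's ray), 0 where there is no reading), "fx", "fy", "cx", "cy" (pixels), "D" ([k1, k2, p1, p2, k3] as OpenCV has them; the pictures are not rectified), "pose" (4x4, takes a point from camera to world coordinates). Camera axes: x right, y down, z forward; pixel columns grow to the right and rows downward; lengths in mm; the calibration is good to about 2 mm. A picture is of the moment at which its call begins.
- arm.sign_off(): hands the job in; it is judged then, once.
The state is a dict: "clock": time; "qpos": joint angles; "qvel": joint speeds; "joint_torque": joint torques, N m; "tcp_pos": TCP position; "eef_rot": TCP orientation; "ft_force": force on the tool from outside, world axes, zero at the start; "ft_torque": the same for the moment, N m; "opening": finger opening in mm; "grasp_force": force on a finger pad.
Only numpy, scipy, OpenCV 4.12 (cv2) and the standard library are available. Lean on these libraries where they do the work, as an engineer would, in place of code of your own. Each camera call takes 0.05 s, during which the arm holds its last target. There are 200 camera calls.

## Task

The wooden tamper is gripped tightly at both ends in its steel spring cradle, which only stands on the bench and comes up with it if you pull straight. Take the tamper by its handle and rock it free end by end, keeping the cradle flat on the bench: first tip it so that the end beside the cradle's round cup comes up, then tip it the other way so that the opposite end comes up higher than the cup end. Finish while still holding the tamper in the gripper, level and still, right above the cradle and about 25 mm clear of it, and leave everything else on the bench alone.

Things in the scene. Friction and masses are not known exactly. Their poses are not given: they have to be found in the camera images.
- tamper: Wooden tamper, 0.22 kg: block 40 (x) by 56 (y) by 26 mm high, upright handle on its middle, and along the foot of each y end a bead of radius 4 mm (66 mm over both beads). Origin: centre of the underside; z up along the handle, y towards the cradle's cup. Seated, its underside rests on the cradle's plate 8 mm above the bench, middle over middle, axes alike.
- handle (a point): Middle of the tamper's rectangular handle, 56 mm above the tamper's underside. The handle is 30 (x) by 28 (y) mm thick and reaches from 26 to 86 mm above the underside.
- cradle: Steel cradle, loose on the bench, about 2.5 kg: plate 130 (x) by 260 (y) by 8 mm with a pocket in its middle: cheeks beside the tamper (2 mm play in x) and a sprung roller across each y end. Nothing on it rises above 30 mm from the bench. Lifting both tamper ends at once needs about 30 N, more than it weighs. Origin: centre of the plate's underside; z up, y along the plate towards the cup.
- cup (a point): Centre of the mouth of the round steel cup, 36 mm wide and 22 mm high, fixed on the cradle's plate 92 mm from the middle at its +y end; marks that end. The mouth is 30 mm above the bench.
- cup_roller (a point): Where the roller at the cup's end rests (the one at the other end is its mirror image): radius 4 mm, 34 mm from the cradle's middle, 19.4 mm above the bench, sprung to move straight outwards. It hooks over the tamper's bead. Lifting that end takes about 15 N there at first; 6 mm up the roller lets go, 13 mm up it has closed beneath the bead and then resists going down.
- cup_end (a point): Centre of the tamper's bead at its +y end, beside the cup: 29 mm from the tamper's middle, 5 mm above its underside (13 mm above the bench when seated).
- plain_end (a point): Centre of the tamper's bead at its -y end, away from the cup: 29 mm from the tamper's middle, 5 mm above its underside (13 mm above the bench when seated).
- trowel: Bystander: orange trowel with a black rubber grip, 300 mm long, lying on the bench beyond the cradle. Origin on the underside near the root of the blade, x towards the tip.
- pot: Bystander: white ceramic pot, 110 mm wide at the rim, 100 mm high, standing beyond the cradle. Origin: centre of its underside.
- dibber: Bystander: bamboo dibber with a T handle, 215 mm long, lying to the robot's right of the cradle. Origin near its middle, x towards the tip.
Mind the look-alikes: they are no part of the job. There is more than one size of the tamper; the one meant has the size given above.

How it is judged:
By the outcome, as a careful person would: the job done as asked, in the order asked, and still so for the second after the job is handed in, while the arm keeps its last pose, push and grip.
It also fails if it takes over 32 s, if anything falls off the work surface, if the arm or the gripper's body presses on something with over 40 N, if the wrist force passes 120 N, or if a joint passes its speed limit or range.

## Working session

There is one attempt and no reset: what is moved stays moved. The work goes in short steps, Python scripts to look and compute and a shell command to move; the robot and the scene stay as the last step left them, time stands still between calls to the robot, and variables do not carry over. Pictures are saved under pics/ and viewed, at most 10 in all, crops included, and the job is handed in when it is done.

```bash
mkdir -p pics; cat > h.py <<'E'
import numpy as np, cv2
from workcell import arm
def cap(n,f=None):
    c=arm.capture(n)
    if f: cv2.imwrite('pics/'+f,c['pixels'][...,::-1])
    return c
def world(c):
    "HxWx3 world points"
    K=np.array([[c['fx'],0,c['cx']],[0,c['fy'],c['cy']],[0,0,1.]])
    v,u=np.mgrid[:480,:640]
    p=cv2.undistortPoints(np.stack([u,v],-1).reshape(-1,1,2).astype(float),K,np.array(c['D'],float)).reshape(480,640,2)
    z=c['z_map'].astype(float)
    P=np.dstack([p[...,0]*z,p[...,1]*z,z]);T=np.array(c['pose'])
    W=P@T[:3,:3].T+T[:3,3]; W[z<=0]=np.nan
    return W
E
python3 - <<'E'
from h import *
for n in ('top','side'):
    c=cap(n,n+'1.png'); np.savez(n+'1.npz',W=world(c),I=c['pixels']); print(n,np.round(c['pose'],2).tolist())
s=arm.read_state(); print({k:np.round(v,3).tolist() for k,v in s.items()})
E
```

```text
top [[-0.01, -0.99, 0.12, 438.56], [-1.0, 0.0, -0.02, -94.28], [0.02, -0.12, -0.99, 999.19], [0.0, 0.0, 0.0, 1.0]]
side [[0.92, -0.2, 0.35, 218.32], [-0.4, -0.5, 0.77, -879.84], [0.02, -0.84, -0.54, 617.34], [0.0, 0.0, 0.0, 1.0]]
{'clock': 0.1, 'qpos': [-74.369, 22.868, 2.581, 88.106, -1.072, 69.151, -2.905], 'qvel': [-0.105, -0.101, 0.039, -0.205, 0.007, -0.023, -0.048], 'joint_torque': [0.003, -47.626, 1.37, -25.495, 0.012, 0.005, 0.0], 'tcp_pos': [235.935, 605.096, 252.364], 'eef_rot': [[-0.932, 0.363, -0.001], [0.363, 0.932, -0.002], [-0.0, -0.002, -1.0]], 'ft_force': [-0.743, 0.533, 0.634], 'ft_torque': [0.003, 0.023, -0.007], 'grasp_force': 0.0, 'opening': 85.557}
```

View pics/top1.png

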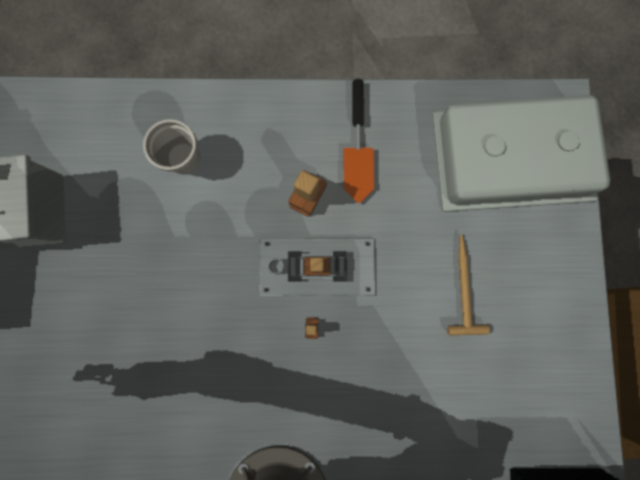

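View pics/side1.png

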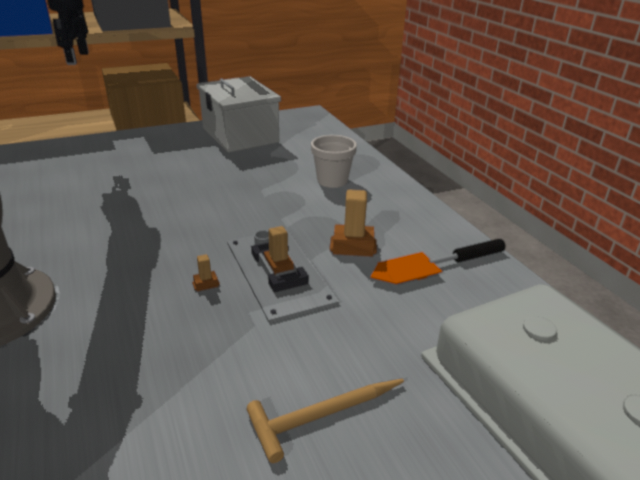

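Tamper candidates in the top view are the large one at (307,192), the one seated in the cradle at (317,265) and the small one at (312,328). The seated one fits, since it is in the cradle with the cup at (278,267). I'll confirm with a crop and measurements.

```bash
python3 - <<'E'
from h import *
d=np.load('top1.npz');W,I=d['W'],d['I']
x0,y0,x1,y1=250,180,390,345
cv2.imwrite('pics/crop.png',cv2.resize(I[y0:y1,x0:x1,::-1],None,fx=3.5,fy=3.5,interpolation=cv2.INTER_CUBIC))
# plate: height ~8 within region
R=np.zeros((480,640),bool);R[225:310,250:390]=1
Z=W[...,2]
print('bench',np.nanmedian(Z[300:345,340:380]),'hist',np.histogram(Z[R],bins=[-5,0,3,5,7,9,11,15,20,28,32,60,85,90,94,96,100,110]))
m=R&(Z>5)&(Z<40)
r=cv2.minAreaRect(W[...,:2][m].astype(np.float32));print('plate',r, cv2.boxPoints(r).round(1).tolist())
b=I.astype(int)
for n,(a,e,f,g) in dict(seat=(295,345,245,285),big=(285,330,165,215),small=(300,325,312,342)).items():
    q=np.zeros_like(R);q[f:g,a:e]=1
    zt=np.nanmax(Z[q]); t=q&(Z>zt-6)
    print(n,'top',zt,W[t].mean(0),t.sum(),cv2.minAreaRect(W[...,:2][t].astype(np.float32)))
q=R.copy();q[:,295:]=0;t=q&(Z>24)&(Z<40);print('cup',W[t].mean(0),cv2.minEnclosingCircle(W[...,:2][t].astype(np.float32)))
d=np.load('side1.npz');W=d['W'];Z=W[...,2]
q=np.zeros_like(R);q[220:262,262:295]=1
t=q&(Z>86)&(Z<100);print('side top',t.sum(),W[t].mean(0),cv2.minAreaRect(W[...,:2][t].astype(np.float32)))
E
```

```text
bench -0.27998036079310396 hist (array([2765, 2385,  451, 1270, 2071, 1145,  295,   83,  587,  354,  253,
          6,    6,  105,   51,   18,    0]), array([ -5,   0,   3,   5,   7,   9,  11,  15,  20,  28,  32,  60,  85,
        90,  94,  96, 100, 110]))
plate ((486.762451171875, -87.86471557617188), (299.3618469238281, 162.38760375976562), 88.07449340820312) [[400.6000061035156, -234.6999969482422], [562.9000244140625, -240.1999969482422], [572.9000244140625, 59.0], [410.6000061035156, 64.5]]
seat top 98.19126572727362 [494.72185659 -87.58338234  94.23265796] 142 ((494.3800354003906, -87.84014129638672), (25.009544372558594, 27.13842010498047), 89.68982696533203)
big top 127.28488490992754 [662.18343038 -66.57377522 123.67736947] 326 ((661.900146484375, -66.76860809326172), (42.623046875, 38.593135833740234), 64.41828918457031)
small top 64.95990452308945 [359.07188545 -75.06339778  61.04662885] 75 ((359.15185546875, -75.52774047851562), (19.057056427001953, 18.87582015991211), 89.77510070800781)
cup [495.3725266  -15.83863478  28.48696045] ((495.49658203125, -16.764150619506836), 38.639610290527344)
side top 172 [495.57567928 -92.48559344  91.22365792] ((496.92401123046875, -89.50479888916016), (30.167884826660156, 30.33584213256836), 0.7963167428970337)
```

View pics/crop.png

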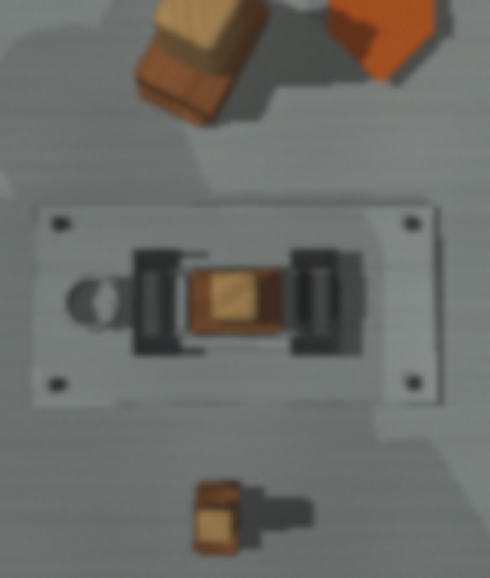

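Enlarged, the seated tamper shows its handle at about crop (233,296), between two rollers, with the cup at left (95,303) on the +y side. Its top is 94 mm high, which matches 8+86 mm. The others top out at about 124 and 61 mm, so this is the right one. The handle is at about (495,-89) with yaw near 0. I'm moving there now.

```bash
R='[{"hand":1,"x":-0.12,"y":-0.12},{"hand":1,"x":-0.25,"y":-0.25},{"hand":1,"x":-0.37,"y":-0.37},{"hand":1,"x":-0.5,"y":-0.5},{"hand":1,"x":-0.62,"y":-0.62},{"hand":1,"x":-0.75,"y":-0.75},{"hand":1,"x":-0.87,"y":-0.87},{"hand":1,"x":-1,"y":-1}]' ; unset R
python3 -m jog '[{"hand":1,"x":-0.12,"y":-0.12},{"hand":1,"x":-0.25,"y":-0.25},{"hand":1,"x":-0.37,"y":-0.37},{"hand":1,"x":-0.5,"y":-0.5},{"hand":1,"x":-0.62,"y":-0.62},{"hand":1,"x":-0.75,"y":-0.75},{"hand":1,"x":-0.87,"y":-0.87},{"hand":1,"x":-1,"y":-1}]' 100
python3 -m jog '[{"hand":1,"x":-0.12,"y":-0.12},{"hand":1,"x":-0.25,"y":-0.25},{"hand":1,"x":-0.37,"y":-0.37},{"hand":1,"x":-0.5,"y":-0.5},{"hand":1,"x":-0.62,"y":-0.62},{"hand":1,"x":-0.75,"y":-0.75},{"hand":1,"x":-0.87,"y":-0.87},{"hand":1,"x":-1,"y":-1}]' 100; python3 -c "
from h import *
print(np.round(arm.read_state()['qpos'],1))"
```

```text
[-74.4  22.9   2.6  88.1  -1.1  69.2  -2.9]invalid input at $[0]: expected keys hand, x, y, z, wx, wy, wz
invalid input at $[0]: expected keys hand, x, y, z, wx, wy, wz
```

```bash
python3 -m jog '[{"hand":1,"x":-0.12,"y":-0.12,"z":0,"wx":0,"wy":0,"wz":0},{"hand":1,"x":-0.25,"y":-0.25,"z":0,"wx":0,"wy":0,"wz":0},{"hand":1,"x":-0.37,"y":-0.37,"z":0,"wx":0,"wy":0,"wz":0},{"hand":1,"x":-0.5,"y":-0.5,"z":0,"wx":0,"wy":0,"wz":0},{"hand":1,"x":-0.62,"y":-0.62,"z":0,"wx":0,"wy":0,"wz":0},{"hand":1,"x":-0.75,"y":-0.75,"z":0,"wx":0,"wy":0,"wz":0},{"hand":1,"x":-0.87,"y":-0.87,"z":0,"wx":0,"wy":0,"wz":0},{"hand":1,"x":-1,"y":-1,"z":0,"wx":0,"wy":0,"wz":0}]' 100
python3 -c "
from h import *
print(np.round(arm.read_state()['qpos'],1))"
```

```text
clock: 1.1
tcp_pos: [304.8, 449.0, 253.3]
eef_rot: [[-0.932, 0.363, 0.0], [0.363, 0.932, 0.0], [0.0, 0.0, -1.0]]
ft_force: [-0.3, -0.2, -0.2]
opening: 85.7
grasp_force: 0.0
[-65.4  11.9   5.8 102.9  -1.3  65.3   9.6]
```

```bash
python3 -m jog '[{"hand":1,"x":-0.12,"y":-0.12,"z":0,"wx":0,"wy":0,"wz":0},{"hand":1,"x":-0.25,"y":-0.25,"z":0,"wx":0,"wy":0,"wz":0},{"hand":1,"x":-0.37,"y":-0.37,"z":0,"wx":0,"wy":0,"wz":0},{"hand":1,"x":-0.5,"y":-0.5,"z":0,"wx":0,"wy":0,"wz":0},{"hand":1,"x":-0.62,"y":-0.62,"z":0,"wx":0,"wy":0,"wz":0},{"hand":1,"x":-0.75,"y":-0.75,"z":0,"wx":0,"wy":0,"wz":0},{"hand":1,"x":-0.87,"y":-0.87,"z":0,"wx":0,"wy":0,"wz":0},{"hand":1,"x":-1,"y":-1,"z":0,"wx":0,"wy":0,"wz":0}]' 100
python3 -m jog '[{"hand":1,"x":-0.12,"y":-0.12,"z":0,"wx":0,"wy":0,"wz":0},{"hand":1,"x":-0.25,"y":-0.25,"z":0,"wx":0,"wy":0,"wz":0},{"hand":1,"x":-0.37,"y":-0.37,"z":0,"wx":0,"wy":0,"wz":0},{"hand":1,"x":-0.5,"y":-0.5,"z":0,"wx":0,"wy":0,"wz":0},{"hand":1,"x":-0.62,"y":-0.62,"z":0,"wx":0,"wy":0,"wz":0},{"hand":1,"x":-0.75,"y":-0.75,"z":0,"wx":0,"wy":0,"wz":0},{"hand":1,"x":-0.87,"y":-0.87,"z":0,"wx":0,"wy":0,"wz":0},{"hand":1,"x":-1,"y":-1,"z":0,"wx":0,"wy":0,"wz":0}]' 100
python3 -m jog '[{"hand":1,"x":-0.12,"y":-0.12,"z":0,"wx":0,"wy":0,"wz":-0.02},{"hand":1,"x":-0.25,"y":-0.25,"z":0,"wx":0,"wy":0,"wz":-0.03},{"hand":1,"x":-0.37,"y":-0.37,"z":0,"wx":0,"wy":0,"wz":-0.045},{"hand":1,"x":-0.5,"y":-0.5,"z":0,"wx":0,"wy":0,"wz":-0.06},{"hand":1,"x":-0.62,"y":-0.62,"z":0,"wx":0,"wy":0,"wz":-0.075},{"hand":1,"x":-0.75,"y":-0.75,"z":0,"wx":0,"wy":0,"wz":-0.09},{"hand":1,"x":-0.87,"y":-0.87,"z":0,"wx":0,"wy":0,"wz":-0.105},{"hand":1,"x":-1,"y":-1,"z":0,"wx":0,"wy":0,"wz":-0.118}]' 100
python3 -c "
from h import *
print(np.round(arm.read_state()['qpos'],1))"
```

```text
clock: 2.1
tcp_pos: [372.9, 293.8, 253.3]
eef_rot: [[-0.932, 0.363, 0.0], [0.363, 0.932, 0.0], [0.0, 0.0, -1.0]]
ft_force: [0.3, 1.0, -0.2]
opening: 85.4
grasp_force: 0.0
clock: 3.1
tcp_pos: [441.0, 138.4, 253.4]
eef_rot: [[-0.932, 0.363, 0.0], [0.363, 0.932, 0.0], [-0.0, 0.001, -1.0]]
ft_force: [-0.2, 0.0, 0.4]
opening: 85.0
grasp_force: 0.0
clock: 4.1
tcp_pos: [509.0, -16.9, 253.3]
eef_rot: [[-1.0, -0.001, 0.0], [-0.001, 1.0, 0.0], [-0.0, 0.0, -1.0]]
ft_force: [0.3, 0.7, 0.2]
opening: 85.4
grasp_force: 0.0
[-28.9   9.2  29.2 107.6  -5.   64.4  92.2]
```

```bash
python3 -m jog '[{"hand":1,"x":0.02,"y":-0.1,"z":0.1,"wx":0,"wy":0,"wz":0},{"hand":1,"x":0.04,"y":-0.2,"z":0.2,"wx":0,"wy":0,"wz":0},{"hand":1,"x":0.06,"y":-0.3,"z":0.3,"wx":0,"wy":0,"wz":0},{"hand":1,"x":0.08,"y":-0.4,"z":0.4,"wx":0,"wy":0,"wz":0},{"hand":1,"x":0.1,"y":-0.5,"z":0.5,"wx":0,"wy":0,"wz":0},{"hand":1,"x":0.11,"y":-0.6,"z":0.5,"wx":0,"wy":0,"wz":0},{"hand":1,"x":0.11,"y":-0.6,"z":0.5,"wx":0,"wy":0,"wz":0},{"hand":1,"x":0.11,"y":-0.6,"z":0.5,"wx":0,"wy":0,"wz":0}]' 100
python3 - <<'E'
from h import *
c=cap('wrist','w1.png');W=world(c);Z=W[...,2];np.savez('w1.npz',W=W,I=c['pixels'])
t=(Z>90)&(Z<98)&(abs(W[...,0]-495)<40)&(abs(W[...,1]+89)<40)
r=cv2.minAreaRect(W[...,:2][t].astype(np.float32));print('handle top',t.sum(),W[t].mean(0),r)
m=(Z>5)&(Z<11);r=cv2.minAreaRect(W[...,:2][m].astype(np.float32));print('plate',r)
print(np.round(arm.read_state()['tcp_pos'],1))
E
```

```text
clock: 5.1
tcp_pos: [496.3, -87.6, 193.8]
eef_rot: [[-1.0, 0.001, 0.001], [0.001, 1.0, 0.0], [-0.001, 0.0, -1.0]]
ft_force: [0.5, -0.5, -0.1]
opening: 85.4
grasp_force: 0.0
handle top 1718 [493.76779778 -88.09881299  93.70366037] ((494.4662170410156, -88.07748413085938), (28.991846084594727, 27.62396240234375), 0.019884822890162468)
plate ((542.3585205078125, -87.22781372070312), (673.6987915039062, 328.5386657714844), 88.0313720703125)
[496.2 -87.4 193.7]
```

View pics/w1.png

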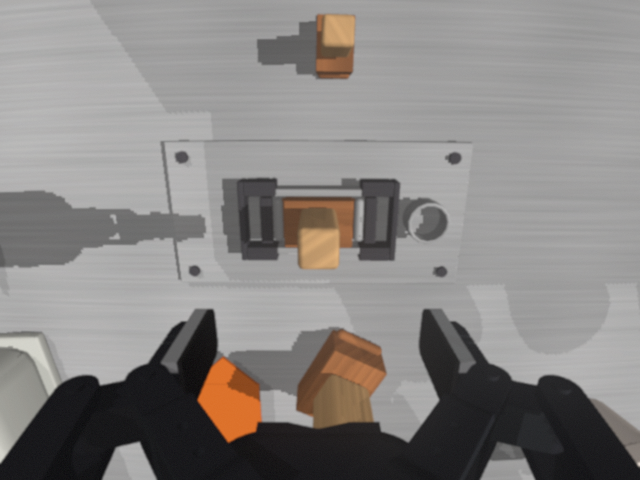

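The wrist view shows the handle at (319,238), between the rollers at (262,219) and (377,219), with the cup at (427,221). There are no obstructions. The handle is at (494.4,-88.1) with zero yaw. I'm going down.

```bash
python3 -m jog '[{"hand":1,"x":0.01,"y":0,"z":0.15,"wx":0,"wy":0,"wz":0},{"hand":1,"x":0.015,"y":0,"z":0.3,"wx":0,"wy":0,"wz":0},{"hand":1,"x":0.015,"y":0,"z":0.45,"wx":0,"wy":0,"wz":0},{"hand":1,"x":0.015,"y":0,"z":0.6,"wx":0,"wy":0,"wz":0},{"hand":1,"x":0.015,"y":0,"z":0.75,"wx":0,"wy":0,"wz":0},{"hand":1,"x":0.015,"y":0,"z":0.9,"wx":0,"wy":0,"wz":0},{"hand":1,"x":0.015,"y":0,"z":1,"wx":0,"wy":0,"wz":0},{"hand":1,"x":0.015,"y":0,"z":1,"wx":0,"wy":0,"wz":0}]' 100
python3 -c "
from h import *
print(arm.read_state()['tcp_pos'])"
```

```text
clock: 6.15
tcp_pos: [493.6, -87.5, 72.8]
eef_rot: [[-1.0, 0.0, -0.001], [0.0, 1.0, 0.0], [0.001, 0.0, -1.0]]
ft_force: [-0.0, 0.2, -0.1]
opening: 85.2
grasp_force: 0.0
[493.59128512 -87.48925475  72.75482291]
```

```bash
python3 -m jog '[{"hand":1,"x":-0.005,"y":-0.005,"z":0.025,"wx":0,"wy":0,"wz":0},{"hand":1,"x":-0.005,"y":-0.005,"z":0.05,"wx":0,"wy":0,"wz":0},{"hand":0.5,"x":-0.005,"y":-0.005,"z":0.05,"wx":0,"wy":0,"wz":0},{"hand":0.2,"x":-0.005,"y":-0.005,"z":0.05,"wx":0,"wy":0,"wz":0},{"hand":0,"x":-0.005,"y":-0.005,"z":0.05,"wx":0,"wy":0,"wz":0},{"hand":0,"x":-0.005,"y":-0.005,"z":0.05,"wx":0,"wy":0,"wz":0},{"hand":0,"x":-0.005,"y":-0.005,"z":0.05,"wx":0,"wy":0,"wz":0},{"hand":0,"x":-0.005,"y":-0.005,"z":0.05,"wx":0,"wy":0,"wz":0}]' 100
python3 -c "
from h import *
s=arm.read_state();print(s['tcp_pos'],s['ft_torque'],s['ft_force'])"
```

```text
clock: 7.15
tcp_pos: [494.7, -88.2, 67.6]
eef_rot: [[-1.0, 0.001, 0.0], [0.001, 1.0, 0.001], [-0.0, 0.001, -1.0]]
ft_force: [-1.7, 1.1, 4.9]
opening: 26.9
grasp_force: 98.1
[494.68061588 -88.24555799  67.58178801] [ 0.20500048  0.30302468 -0.07919046] [-1.70799567  1.09563149  4.90280289]
```

```bash
python3 -m jog '[{"hand":0,"x":0,"y":-0.009,"z":0,"wx":-0.0056,"wy":0,"wz":0},{"hand":0,"x":0,"y":-0.0175,"z":-0.004,"wx":-0.011,"wy":0,"wz":0},{"hand":0,"x":0,"y":-0.026,"z":-0.0075,"wx":-0.0167,"wy":0,"wz":0},{"hand":0,"x":0,"y":-0.035,"z":-0.011,"wx":-0.022,"wy":0,"wz":0},{"hand":0,"x":0,"y":-0.044,"z":-0.0145,"wx":-0.028,"wy":0,"wz":0},{"hand":0,"x":0,"y":-0.053,"z":-0.0175,"wx":-0.033,"wy":0,"wz":0},{"hand":0,"x":0,"y":-0.062,"z":-0.0205,"wx":-0.039,"wy":0,"wz":0},{"hand":0,"x":0,"y":-0.071,"z":-0.0235,"wx":-0.044,"wy":0,"wz":0}]' 100
python3 - <<'E'
from h import *
s=arm.read_state();print(s['tcp_pos'],s['ft_torque'],s['ft_force'])
c=cap('side');W=world(c);I=c['pixels']
cv2.imwrite('pics/s2.png',cv2.resize(I[190:330,190:350,::-1],None,fx=4,fy=4,interpolation=cv2.INTER_CUBIC))
E
```

```text
clock: 8.15
tcp_pos: [494.7, -96.9, 70.7]
eef_rot: [[-1.0, 0.001, 0.0], [0.001, 0.99, 0.139], [-0.0, 0.139, -0.99]]
ft_force: [-1.8, 1.5, 6.5]
opening: 27.0
grasp_force: 98.7
[494.66153637 -96.94166733  70.66770724] [0.23509611 0.34419448 0.02598423] [-1.79943189  1.53173145  6.46237307]
```

View pics/s2.png

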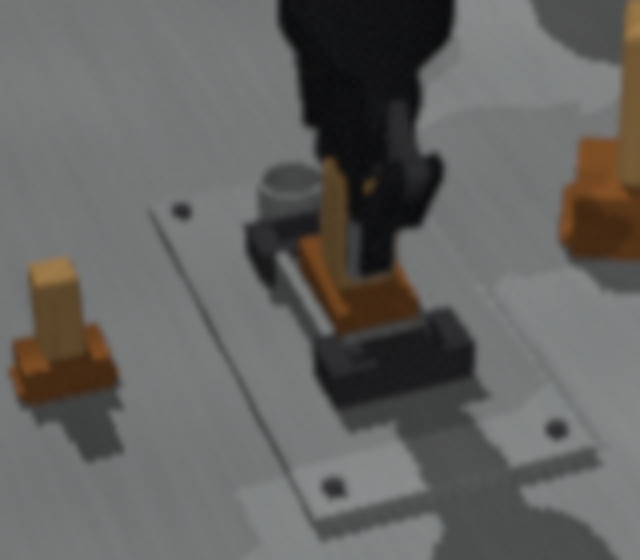

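The picture shows the cradle flat, the tamper tipping about its near (plain) end and the cup end rising. The wrist sees a gentle 6 N downward bias. I'll continue to about 17.5°.

```bash
python3 -m jog '[{"hand":0,"x":0,"y":-0.0105,"z":-0.005,"wx":-0.0067,"wy":0,"wz":0},{"hand":0,"x":0,"y":-0.021,"z":-0.0093,"wx":-0.0133,"wy":0,"wz":0},{"hand":0,"x":0,"y":-0.0316,"z":-0.0137,"wx":-0.02,"wy":0,"wz":0},{"hand":0,"x":0,"y":-0.0423,"z":-0.0178,"wx":-0.0267,"wy":0,"wz":0},{"hand":0,"x":0,"y":-0.053,"z":-0.0217,"wx":-0.0333,"wy":0,"wz":0},{"hand":0,"x":0,"y":-0.064,"z":-0.0253,"wx":-0.04,"wy":0,"wz":0},{"hand":0,"x":0,"y":-0.075,"z":-0.0288,"wx":-0.0467,"wy":0,"wz":0},{"hand":0,"x":0,"y":-0.086,"z":-0.032,"wx":-0.0533,"wy":0,"wz":0}]' 100
python3 - <<'E'
from h import *
s=arm.read_state();print(s['tcp_pos'],s['ft_torque'],s['ft_force'])
c=cap('side');I=c['pixels']
cv2.imwrite('pics/s3.png',cv2.resize(I[190:330,190:350,::-1],None,fx=4,fy=4,interpolation=cv2.INTER_CUBIC))
E
```

```text
clock: 9.2
tcp_pos: [494.6, -105.6, 73.0]
eef_rot: [[-1.0, 0.0, -0.0], [-0.0, 0.952, 0.305], [0.0, 0.305, -0.952]]
ft_force: [0.2, 4.2, 4.7]
opening: 26.8
grasp_force: 98.6
[ 494.64590294 -105.5883839    73.03571824] [ 0.90676028  0.09952423 -0.01510326] [0.2032452  4.21135887 4.71890827]
```

View pics/s3.png

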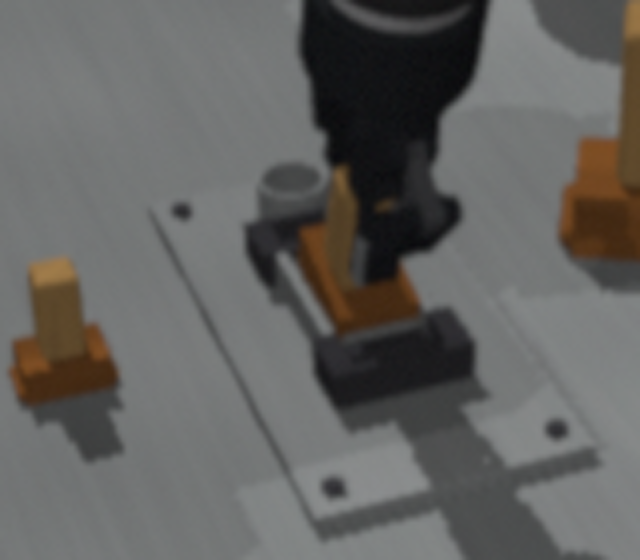

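```bash
cat >> h.py <<'E'
def tilt(cams=('side','wrist')):
    for n in cams:
        c=cap(n);W=world(c);h=cv2.cvtColor(c['pixels'],cv2.COLOR_RGB2HSV)
        x,y,z=W[...,0],W[...,1],W[...,2]
        m=(abs(x-494.5)<26)&(abs(y+88)<45)&(z>10)&(z<130)&(h[...,1]>110)&(h[...,0]<25)
        m=cv2.erode(m.astype(np.uint8),np.ones((2,2)))>0
        P=W[m]; rng=np.random.default_rng(0); best=None
        # block-top plane: normal near (0,-sin,cos)
        for a in np.radians(np.arange(-30,31,.5)):
            s=P[:,2]*np.cos(a)-P[:,1]*np.sin(a)
            H,e=np.histogram(s,np.arange(s.min(),s.max()+1.5,1.5)); 
            k=H.argmax()
            if best is None or H[k]>best[0]: best=(H[k],np.degrees(a),e[k])
        n_,a,e=best; t=np.radians(a); s=P[:,2]*np.cos(t)-P[:,1]*np.sin(t); Q=P[(s>e-.5)&(s<e+2)]
        k=np.polyfit(Q[:,1],Q[:,2],1)
        print(n,len(P),'tilt',a,np.degrees(np.arctan(k[0])),'z at y=-116,-60:',np.polyval(k,[-116,-60]),Q.min(0),Q.max(0))
E
python3 -c "
from h import *
tilt()"
```

```text
side 399 tilt 17.0 17.324597432160918 z at y=-116,-60: [33.53193211 51.00036673] [ 477.14308619 -124.76930416   30.15951098] [515.78550777 -72.62025933  47.80298122]
wrist 12438 tilt 18.0 17.886354040210826 z at y=-116,-60: [ 97.66980458 115.74258413] [ 480.36405445 -125.94308172   93.32236869] [ 509.44493366 -101.36564904  102.64317226]
```

Tamper tilt is 17.4°, so the cup end is about 16.5 mm up, past its roller. Now I'll work out the counter-tip about the cup bead, kept near the height of the roller top.

```bash
python3 - <<'E'
import numpy as np
def tcp(a,b): 
    t=np.radians(a);c,s=np.cos(t),np.sin(t); return np.array(b)+[c*-29-s*54.5, s*-29+c*54.5]
K=np.array([[17.6,52.7,30.0],[14,55.3,28],[10,57,27],[5,57.5,26.5],[0,57.5,26.5],[-12,57.3,27]])
def p(a): return tcp(a,[np.interp(-a,-K[:,0],K[:,1]),np.interp(-a,-K[:,0],K[:,2])])
for seg in ([17.6]+list(np.linspace(17.6,8,9)[1:]),[8]+list(np.linspace(8,-12,9)[1:])):
    a0=seg[0];t=np.radians(a0);c,s=np.cos(t),np.sin(t)
    for a in seg[1:]:
        d=p(a)-p(a0); print('%.1f y %.4f z %.4f wx %.4f'%(a,(c*d[0]+s*d[1])/120,(s*d[0]-c*d[1])/120,-(a-a0)/180))
E
```

```text
16.4 y 0.0148 z 0.0025 wx 0.0067
15.2 y 0.0296 z 0.0052 wx 0.0133
14.0 y 0.0446 z 0.0082 wx 0.0200
12.8 y 0.0578 z 0.0075 wx 0.0267
11.6 y 0.0710 z 0.0070 wx 0.0333
10.4 y 0.0843 z 0.0067 wx 0.0400
9.2 y 0.0960 z 0.0051 wx 0.0467
8.0 y 0.1068 z 0.0028 wx 0.0533
5.5 y 0.0218 z -0.0078 wx 0.0139
3.0 y 0.0426 z -0.0165 wx 0.0278
0.5 y 0.0635 z -0.0248 wx 0.0417
-2.0 y 0.0845 z -0.0330 wx 0.0556
-4.5 y 0.1058 z -0.0404 wx 0.0694
-7.0 y 0.1273 z -0.0468 wx 0.0833
-9.5 y 0.1490 z -0.0523 wx 0.0972
-12.0 y 0.1710 z -0.0568 wx 0.1111
```

```bash
python3 -m jog '[{"hand":0,"x":0,"y":0.015,"z":0.0025,"wx":0.0067,"wy":0,"wz":0},{"hand":0,"x":0,"y":0.03,"z":0.005,"wx":0.0133,"wy":0,"wz":0},{"hand":0,"x":0,"y":0.045,"z":0.008,"wx":0.02,"wy":0,"wz":0},{"hand":0,"x":0,"y":0.058,"z":0.0075,"wx":0.0267,"wy":0,"wz":0},{"hand":0,"x":0,"y":0.071,"z":0.007,"wx":0.0333,"wy":0,"wz":0},{"hand":0,"x":0,"y":0.084,"z":0.0067,"wx":0.04,"wy":0,"wz":0},{"hand":0,"x":0,"y":0.096,"z":0.005,"wx":0.0467,"wy":0,"wz":0},{"hand":0,"x":0,"y":0.107,"z":0.003,"wx":0.0533,"wy":0,"wz":0}]' 100
python3 -c "
from h import *
s=arm.read_state();print(s['tcp_pos'],s['ft_torque'],s['ft_force'])
tilt()"
```

```text
clock: 10.35
tcp_pos: [494.5, -93.3, 76.3]
eef_rot: [[-1.0, 0.0, -0.001], [0.0, 0.99, 0.14], [0.001, 0.14, -0.99]]
ft_force: [1.0, 6.1, 0.5]
opening: 27.1
grasp_force: 99.6
[494.53188566 -93.29108145  76.27504936] [ 1.77580114 -0.24080766  0.0091968 ] [1.0493454  6.1404352  0.48792136]
side 479 tilt 8.0 8.015548912095639 z at y=-116,-60: [37.98926815 45.87505292] [ 477.62279844 -117.89431594   36.62485073] [514.85070594 -63.98070872  45.5661465 ]
wrist 12708 tilt 9.0 8.54862776455031 z at y=-116,-60: [ 99.84052529 108.25837713] [ 480.30638081 -109.71741637   99.35910414] [508.67728096 -84.03336472 105.39583341]
```

```bash
python3 -m jog '[{"hand":0,"x":0,"y":0.018,"z":-0.008,"wx":0.014,"wy":0,"wz":0},{"hand":0,"x":0,"y":0.036,"z":-0.0165,"wx":0.028,"wy":0,"wz":0},{"hand":0,"x":0,"y":0.056,"z":-0.025,"wx":0.0417,"wy":0,"wz":0},{"hand":0,"x":0,"y":0.077,"z":-0.033,"wx":0.0556,"wy":0,"wz":0},{"hand":0,"x":0,"y":0.098,"z":-0.04,"wx":0.0694,"wy":0,"wz":0},{"hand":0,"x":0,"y":0.119,"z":-0.047,"wx":0.0833,"wy":0,"wz":0},{"hand":0,"x":0,"y":0.141,"z":-0.052,"wx":0.0972,"wy":0,"wz":0},{"hand":0,"x":0,"y":0.163,"z":-0.057,"wx":0.111,"wy":0,"wz":0}]' 100
python3 - <<'E'
from h import *
s=arm.read_state();print(s['tcp_pos'],s['ft_torque'],s['ft_force'])
tilt(('side',))
c=cap('side');I=c['pixels']
cv2.imwrite('pics/s4.png',cv2.resize(I[190:330,190:350,::-1],None,fx=4,fy=4,interpolation=cv2.INTER_CUBIC))
E
```

```text
clock: 11.45
tcp_pos: [494.4, -78.4, 85.9]
eef_rot: [[-1.0, 0.002, 0.0], [0.002, 0.977, -0.212], [-0.001, -0.212, -0.977]]
ft_force: [-0.1, 0.6, -2.2]
opening: 27.5
grasp_force: 100.3
[494.39648265 -78.40734499  85.88965019] [ 0.28209769 -0.00338196  0.02843436] [-0.08873793  0.57645293 -2.2046492 ]
side 548 tilt -12.000000000000002 -11.746852768816119 z at y=-116,-60: [58.07651043 46.43170278] [ 475.85149418 -117.27065778   47.32205385] [515.53657377 -66.33073676  58.75998845]
```

View pics/s4.png

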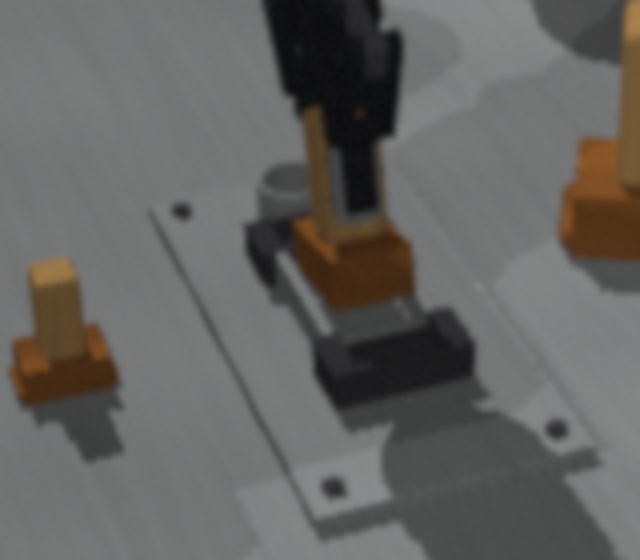

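The plain end is free, about 12 mm above the cup end, and the wrist carries only the tamper's weight. The cradle hasn't moved. I'll lift, level and centre it.

```bash
python3 -m jog '[{"hand":0,"x":0,"y":-0.011,"z":-0.05,"wx":0,"wy":0,"wz":0},{"hand":0,"x":0,"y":-0.021,"z":-0.098,"wx":0,"wy":0,"wz":0},{"hand":0,"x":0,"y":-0.045,"z":-0.125,"wx":-0.014,"wy":0,"wz":0},{"hand":0,"x":0,"y":-0.07,"z":-0.15,"wx":-0.03,"wy":0,"wz":0},{"hand":0,"x":0,"y":-0.09,"z":-0.17,"wx":-0.044,"wy":0,"wz":0},{"hand":0,"x":0,"y":-0.11,"z":-0.185,"wx":-0.058,"wy":0,"wz":0},{"hand":0,"x":0,"y":-0.126,"z":-0.199,"wx":-0.068,"wy":0,"wz":0},{"hand":0,"x":0,"y":-0.126,"z":-0.199,"wx":-0.068,"wy":0,"wz":0}]' 100
python3 - <<'E'
from h import *
s=arm.read_state();print(s['tcp_pos'],s['ft_force'],abs(s['qvel']).max())
tilt()
c=cap('side');I=c['pixels']
cv2.imwrite('pics/s5.png',cv2.resize(I[190:330,190:350,::-1],None,fx=4,fy=4,interpolation=cv2.INTER_CUBIC))
# cradle moved? compare plate corners-region depth before/after
d=np.load('side1.npz');print('img diff plate lower part',np.abs(I[290:320,265:335].astype(int)-d['I'][290:320,265:335]).mean())
W=world(c);x,y,z=W[...,0],W[...,1],W[...,2];h=cv2.cvtColor(I,cv2.COLOR_RGB2HSV)
m=(abs(x-494.5)<26)&(abs(y+88)<45)&(z>45)&(z<82)&(h[...,1]>110)&(h[...,0]<25);P=W[m];print(np.percentile(P,[1,99],axis=0))
E
```

```text
clock: 12.55
tcp_pos: [494.6, -88.7, 112.7]
eef_rot: [[-1.0, 0.004, 0.001], [0.004, 1.0, 0.003], [-0.001, 0.003, -1.0]]
ft_force: [-0.0, -0.6, -2.2]
opening: 27.0
grasp_force: 100.6
[494.62152044 -88.65357462 112.72207562] [-0.02070275 -0.61483125 -2.18655958] 1.4492259576748872
side 525 tilt -0.5 -0.36346318041852493 z at y=-116,-60: [78.13844953 77.78320153] [ 476.53853088 -119.85815218   76.81369761] [514.93672    -66.23200125  79.43128781]
wrist 7316 tilt 0.5 0.44812103998420744 z at y=-116,-60: [78.91682976 79.35482519] [ 474.69487864 -115.51096942   77.84434607] [497.8640353  -59.96026987  80.73349819]
img diff plate lower part 12.133015873015873
[[ 476.55434027 -121.15453621   55.95112398]
 [ 515.21506747  -62.45745203   81.46845384]]
```

View pics/s5.png

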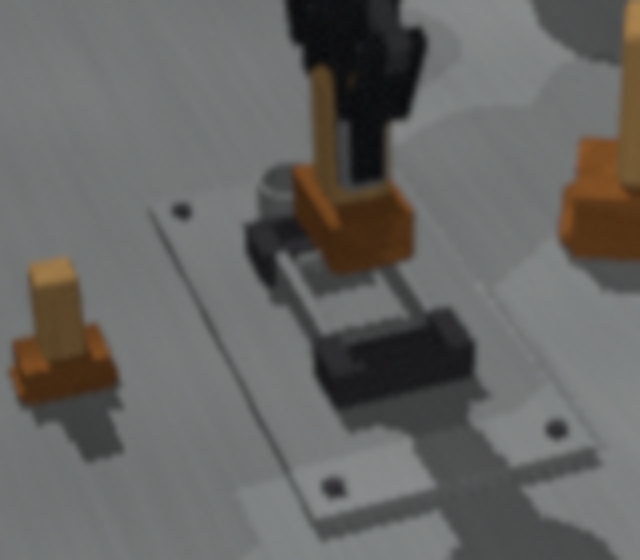

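The picture shows the tamper level above the empty pocket, with its underside at about 52 mm. The cradle's corners are at the same pixels as before. I'll let it settle one second and hand in.

```bash
python3 -m jog '[{"hand":0,"x":0,"y":0,"z":0,"wx":0,"wy":0,"wz":0},{"hand":0,"x":0,"y":0,"z":0,"wx":0,"wy":0,"wz":0},{"hand":0,"x":0,"y":0,"z":0,"wx":0,"wy":0,"wz":0},{"hand":0,"x":0,"y":0,"z":0,"wx":0,"wy":0,"wz":0},{"hand":0,"x":0,"y":0,"z":0,"wx":0,"wy":0,"wz":0},{"hand":0,"x":0,"y":0,"z":0,"wx":0,"wy":0,"wz":0},{"hand":0,"x":0,"y":0,"z":0,"wx":0,"wy":0,"wz":0},{"hand":0,"x":0,"y":0,"z":0,"wx":0,"wy":0,"wz":0}]' 100
python3 -c "
from workcell import arm
print(arm.sign_off())"
```

```text
clock: 13.7
tcp_pos: [494.6, -86.8, 112.0]
eef_rot: [[-1.0, 0.001, 0.0], [0.001, 1.0, 0.003], [-0.0, 0.003, -1.0]]
ft_force: [-0.1, 0.5, -1.9]
opening: 26.9
grasp_force: 100.6
the job is handed in; nothing more can be done
None
```

I rocked the tamper free, cup end first and then the opposite end. I handed the job in at 13.7 s with the tamper held level above the cradle, about 22 mm clear of its highest part, and the cradle still flat in its place.

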